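Pry the seized pressure plate of a board press up off its bed

TASK

The heavy plate of the board press has seized down on its guide posts. Lay the pry bar across the ridge of the fulcrum block with its steel tip about 15 mm in under the plate's lip (not jammed against the bed behind it), then press the handle down gently until the plate stands about 10 mm (8 to 13 mm) up off its bed. Then take the bar away and lay it flat on the open bench, clear of the block and the press; lever only with the bar, never touch the press with the gripper, do not wrench it, never lift the plate beyond 15 mm, and leave the other things alone.

Things in the scene. Friction and masses are not known exactly. Their poses are not given: they have to be found in the camera images.
- press: Board press, fixed to the bench: grey bed 115 x 160 x 24 mm (x, y, z), origin on the bench under the middle of the plate, -x is its front (bed front face at x = -55 mm). On it sits the heavy steel plate, 120 x 160 x 22 mm, with a pry lip 23 mm out of the front. Two 16 mm guide posts through the plate reach 76 mm above the bench.
- plate (a joint): Height of the heavy plate above its seated place on the bed, in m: 0 seated, 0.026 the limit. It only slides straight up and down on the posts, and dry friction holds it wherever it is left. Lifting it takes roughly 30 to 45 N at the lip (unknown exactly), a quarter to a third of that at the end of the bar's handle; more than 75 N of the bar on the press counts as wrenching.
- lip_edge (a point): Middle of the lower front edge of the plate's pry lip (70 mm wide along y, 12 mm thick); rises with the plate, axes as the press. Its underside is 24 mm above the bench when seated. The space below ends 28 mm farther in (+x) at the bed's front face. A tip against that face jams under load, as it swings forward a few mm while rising: leave 8 mm or more of air.
- fulcrum_ridge (a point): Top middle of the ridge of the loose dark steel fulcrum block (0.7 kg), 28 mm above the bench. The block is 34 mm (x) by 70 mm (y, along the ridge) with a half-round ridge of 7 mm radius on top; it already stands in front of the lip, its ridge 32 to 44 mm from the lip edge and within 6 degrees of parallel to it.
- bar_grip (a point): Point in the black handle of the loose pry bar (about 0.22 kg), half-way up (9 mm above its flat underside), 125 mm behind the tip, near its balance point. Its x axis runs along the bar to the tip, z is up. The bar is 220 mm long; the front 110 mm is a flat steel blade 18 mm wide and 6 mm thick, the rear 110 mm is a plastic handle 20 mm wide and 18 mm high; blade and handle share one flat underside on which it lies.
- bar_tip (a point): Middle of the front end of the bar's blade, 3 mm above its underside; axes as bar_grip.
- bar_butt (a point): Middle of the rear end of the bar's handle, 9 mm above its underside, 95 mm behind bar_grip; axes as bar_grip.
- bar: The pry bar, origin on its underside midway along its 220 mm; x axis towards the tip.
- fulcrum: The fulcrum block, origin at the centre of its underside.
- roll: Bystander: small roll of black tape, 53 mm across, 19 mm high.
- housing: Bystander: small white connector housing, 13 x 22 x 10 mm. A fixed microscope, whose head overhangs the bench at the robot's right (y below about -0.5 m), must not be bumped.
- driver: Bystander: blue precision screwdriver, 144 mm long.
- board: Bystander: green circuit board, 60 x 90 x 15 mm.

How it is judged:
By the outcome, as a careful person would: the job done as asked, in the order asked, and still so for the second after the job is handed in, with the robot touching nothing.
It also fails if it takes over 61 s, if anything falls off the work surface, if the arm or the gripper's body presses on something with over 40 N, if the wrist force passes 120 N, or if a joint passes its speed limit or range.

ROBOT

A 7-joint arm with a two-finger parallel gripper is mounted at the origin on a cart in front of the work surface, level with it; the furniture and walls round the work are solid. World frame = base frame: x ahead of the robot, y to its left, z up, the work surface at z = 0. Lengths are in mm, angles in rad, forces in N, time in s.
With the tool pointing down it reaches from about 400 to 925 mm from the base axis. Payload 5.6 kg.
Tool frame: the origin (TCP) lies at the very end of the fingers, on their centre line; the grasp point (between the pads) lies 19 mm behind it; z points along the fingers, y is the line along which they close (so a half turn about z gives the same grasp; the last joint's range is limited). The gripper opens to 85 mm and grips with 20 to 120 N. Pads are 22 mm wide; open, the fingers measure 114 mm over their backs; the gripper's body (76 mm by 85 mm) begins 54 mm behind the grasp point. The pads swing forward as they close: fully open they stand 13 mm farther back than shut.
Start: joints at [-1.39, 0.468, -0.012, 1.603, 0.006, 1.071, -0.056], TCP at [144.3, 633.787, 231.29] pointing down, gripper open.
Joint ranges: [-2.53, 2.53], [-0.31, 2.02], [-1.57, 1.55], [0.28, 2.44], [-1.29, 4.43], [0.15, 1.84], [-2.92, 2.92]. Speed limits (rad/s): [2.57, 2.57, 3.14, 3.14, 3.14, 3.14, 3.14].

INTERFACE

Orientations are given as a unit quaternion [x, y, z, w].
In Python, from rig import arm, vision, sign_off gives the robot as it stands. The module is installed in compiled form; this text tells all that it offers.
- The arm moves only by the shell command python3 -m creep 'ROWS' [FORCE]. ROWS is JSON, a list of rows, each an object of numbers: "gripper": the opening in per cent of the stroke, from 0 (shut) to 100 (fully open); "x", "y", "z": the shift along the tool's x, y, z in mm; "twist": the turn about the tool's z in degrees. A call has 1 to 5 rows; each row is the pose to reach, as a shift and turn from the pose commanded when the call began, along the tool's axes at that moment; what a row does not reach only later rows make up. A row lasts 1/10 s, in which the tool goes at most 50 mm and 8.59 degrees, less where a joint would pass 70% of its speed; a pose out of reach is approached as far as the arm can. A call with a gripper value outside its range is refused whole. The fingers move at their own pace and stop on an object; FORCE is the grip in N (left out, the last holds). Time passes only in rows, so rows that repeat a pose let the fingers close. It gives the time, the measured TCP pose, the force, the opening and the grip force at its end, in the units of the state.
- arm.sense(): the state, without advancing time (a new reading comes with each control period).
- vision.read_camera(name): name is "side" or "top" or "wrist"; returns the picture (420x560x3 uint8, red, green, blue); there is no depth.
- vision.camera_model(name): a dict with "vfov" (degrees; the focal length in pixels is half the picture's height over the tangent of half this angle, whatever the lens; pixels are square), "cx", "cy" (the principal point, pixels), "cam_to_world" (4x4, takes a point from camera to world coordinates). Camera axes: x right, y up, looking along -z (the intrinsics and any distortion apply to the point x, -y, -z); pixel columns grow to the right and rows downward; lengths in mm; the calibration is good to about 2 mm. A picture is of the moment at which its call begins: read the wrist's pose just before it. camera_model takes no time and is no camera call; for the wrist camera it gives the pose at the moment of the call.
- sign_off(): hands the job in; it is judged then, once.
The state is a dict: "t": time; "q": joint angles; "qvel": joint speeds; "joint_efforts": joint torques, N m; "ee_pos": TCP position; "tool_rot": TCP orientation; "ft_force": force on the tool from outside, world axes, zero at the start; "wrist_torque": the same for the moment, N m; "gripper_width": finger opening in mm; "gripper_force": force on a finger pad.
Only numpy, scipy, OpenCV 4.12 (cv2) and the standard library are available. Lean on these libraries where they do the work, as an engineer would, in place of code of your own. Each camera call takes 0.05 s, during which the arm holds its last target. There are 200 camera calls.

## Working session

There is one attempt and no reset: what is moved stays moved. The work goes in short steps, Python scripts to look and compute and a shell command to move; the robot and the scene stay as the last step left them, time stands still between calls to the robot, and variables do not carry over. Pictures are saved under pics/ and viewed, at most 13 in all, crops included, and the job is handed in when it is done.

```bash
mkdir -p pics; cat > h.py <<'E'
import numpy as np, cv2
from rig import arm, vision
def cam(n):
    m=vision.camera_model(n); return m
def ray(m,u,v):
    f=210/np.tan(np.radians(m['vfov'])/2)
    K=np.array([[f,0,m['cx']],[0,f,m['cy']],[0,0,1]]); 
    T=np.array(m['cam_to_world']); d=np.array([(u-m['cx'])/f,-(v-m['cy'])/f,-1])
    return T[:3,3],T[:3,:3]@d
def onz(m,u,v,z):
    o,d=ray(m,u,v); return o+d*(z-o[2])/d[2]
def proj(m,p):
    f=210/np.tan(np.radians(m['vfov'])/2); T=np.array(m['cam_to_world'])
    c=T[:3,:3].T@(np.array(p)-T[:3,3]); return m['cx']+f*c[0]/-c[2], m['cy']+f*c[1]/c[2]
E
python3 - <<'E'
from h import *
for n in ('top','side'):
    m=cam(n); print({k:(np.round(v,3).tolist() if k=='cam_to_world' else v) for k,v in m.items()})
    cv2.imwrite(f'pics/{n}0.png',vision.read_camera(n)[:,:,::-1])
m=cam('wrist'); print(m)
s=arm.sense(); print(s)
E
```

```text
{'vfov': 52.76077517300147, 'cx': 290.31441387574034, 'cy': 211.48449463207828, 'cam_to_world': [[0.01, 0.988, -0.151, 320.71], [-1.0, 0.009, -0.009, -121.719], [-0.008, 0.151, 0.988, 1224.578], [0.0, 0.0, 0.0, 1.0]]}
{'vfov': 54.56537497933458, 'cx': 279.9482557409545, 'cy': 213.12344175505115, 'cam_to_world': [[-0.999, 0.002, 0.039, 553.528], [0.033, -0.493, 0.87, 864.876], [0.021, 0.87, 0.492, 607.182], [0.0, 0.0, 0.0, 1.0]]}
{'vfov': 71.94034916926415, 'cx': 275.7693616479509, 'cy': 208.10298190947148, 'cam_to_world': array([[ 2.21729064e-01, -9.40683911e-01, -2.56807324e-01,
         7.85431477e+01],
       [ 9.75107533e-01,  2.13568015e-01,  5.96154514e-02,
         6.48784583e+02],
       [-1.23346562e-03, -2.63633234e-01,  9.64622204e-01,
         3.73197467e+02],
       [ 0.00000000e+00,  0.00000000e+00,  0.00000000e+00,
         1.00000000e+00]])}
{'t': 0.1, 'q': array([-1.3900233 ,  0.4683108 , -0.01161177,  1.60351909,  0.00599972,
        1.07140906, -0.05629834]), 'qvel': array([-0.00050307, -0.00158567,  0.00048661, -0.00233847, -0.00022498,
       -0.00035243, -0.0004517 ]), 'joint_efforts': array([ 6.70499921e-04, -5.33519840e+01,  2.14151951e-02, -2.51965016e+01,
        1.15397520e-02,  4.39432100e-03, -2.04073046e-05]), 'ee_pos': array([144.18950438, 633.29353116, 230.42466349]), 'tool_rot': array([ 1.11680512e-01,  9.93743837e-01, -8.05153954e-04, -3.42347809e-05]), 'ft_force': array([-0.47651484, -0.17294014, -0.43093955]), 'wrist_torque': array([ 0.01666729, -0.02473147, -0.04447842]), 'gripper_force': 0.0, 'gripper_width': 85.6007555599402}
```

View pics/top0.png

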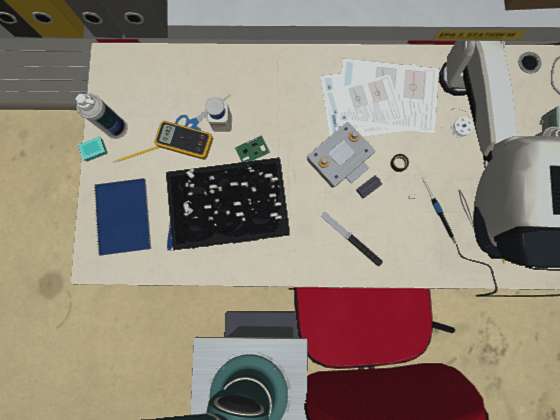

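View pics/side0.png

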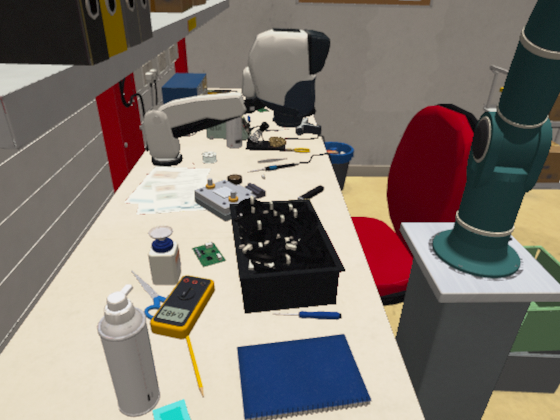

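The top view shows the press at about (340,155), its lip at (357,174), the block at (369,187), and the bar from its tip (325,214) to its butt (380,263). The roll is at (400,163), the housing at (412,196) and the screwdriver at (437,208). The side view agrees.

```bash
python3 - <<'E'
from h import *
m=cam('top')
for n,u,v,z in [('postL',324,163,76),('tip',325,214,3),('joint',354,240,5),('butt',380,263,9),('ridge',369,185,28),('lip',357,174,36),('roll',400,163,10),('housing',412,196,5)]:
    print(n,onz(m,u,v,z).round(0))
im=cv2.imread('pics/top0.png')
c=im[110:275,290:460]; cv2.imwrite('pics/c1.png',cv2.resize(c,(680,660)[:2] if 0 else (618,600),interpolation=cv2.INTER_CUBIC))
E
```

```text
postL [ 634. -204.   76.]
tip [ 501. -212.    3.]
joint [ 426. -295.    5.]
butt [ 361. -367.    9.]
ridge [ 583. -337.   28.]
lip [ 614. -301.   36.]
roll [ 654. -432.   10.]
housing [ 557. -466.    5.]
```

View pics/c1.png

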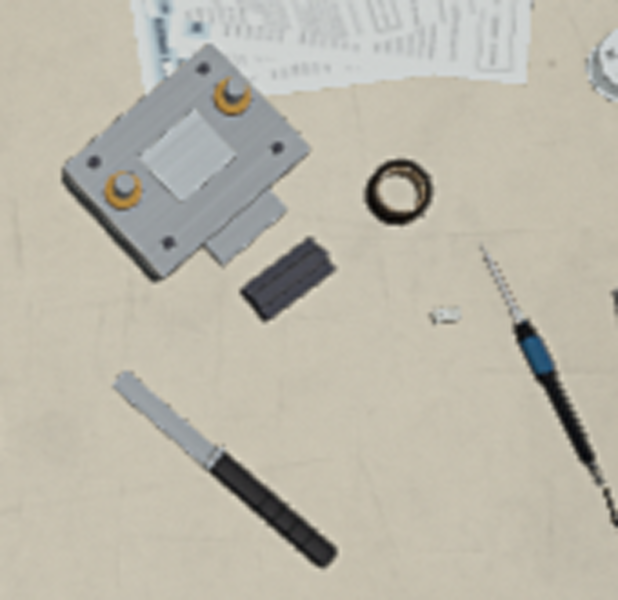

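The crop shows the same layout more clearly: the bar already points almost the same way as the press's +x axis, at a yaw of about 48 degrees. Next I'll swing over to take a close look.

```bash
cat >> h.py <<'E'
def yaw():
    q=arm.sense()['tool_rot']; 
    from scipy.spatial.transform import Rotation as R
    M=R.from_quat(q).as_matrix(); return np.degrees(np.arctan2(M[1,0],M[0,0]))
def to(x,y,z,yw):
    "tool shift + twist to reach world pose"
    s=arm.sense(); p=s['ee_pos']; a=np.radians(yaw()); d=np.array([x,y,z])-p
    ex=np.array([np.cos(a),np.sin(a)]); ey=np.array([np.sin(a),-np.cos(a)])
    tw=-(yw-np.degrees(a)+180)%360-180 if 0 else -((yw-np.degrees(a)+180)%360-180)
    print('t',s['t'],'p',p.round(1),'yaw',np.degrees(a).round(1),'| x %.1f y %.1f z %.1f twist %.1f'%(d[:2]@ex,d[:2]@ey,-d[2],tw))
E
python3 -m creep '[{"x":-38,"y":-33},{"x":-76,"y":-66},{"x":-114,"y":-99},{"x":-152,"y":-132},{"x":-190,"y":-165}]'
python3 -m creep '[{"x":-38,"y":-33,"twist":8},{"x":-76,"y":-66,"twist":16},{"x":-114,"y":-99,"twist":24},{"x":-152,"y":-132,"twist":32},{"x":-190,"y":-165,"twist":40}]'
python3 -c "
from h import *
to(510,50,231,60);to(520,-310,231,48)"
```

```text
t 0.1 p [144.2 633.3 230.4] yaw 167.2 | x -486.2 y -487.5 z -0.6 twist 107.2
t 0.1 p [144.2 633.3 230.4] yaw 167.2 | x -575.8 y -836.3 z -0.6 twist 119.2schema error: expected keys gripper, x, y, z, twist
schema error: expected keys gripper, x, y, z, twist
```

```bash

python3 -m creep '[{"gripper":100,"x":-38,"y":-33,"z":0,"twist":0},{"gripper":100,"x":-76,"y":-66,"z":0,"twist":0},{"gripper":100,"x":-114,"y":-99,"z":0,"twist":0},{"gripper":100,"x":-152,"y":-132,"z":0,"twist":0},{"gripper":100,"x":-190,"y":-165,"z":0,"twist":0}]'
python3 -m creep '[{"gripper":100,"x":-38,"y":-33,"z":0,"twist":8},{"gripper":100,"x":-76,"y":-66,"z":0,"twist":16},{"gripper":100,"x":-114,"y":-99,"z":0,"twist":24},{"gripper":100,"x":-152,"y":-132,"z":0,"twist":32},{"gripper":100,"x":-190,"y":-165,"z":0,"twist":40}]'
python3 -c "
from h import *
to(510,50,231,60);to(520,-310,231,48)"
```

```text
t: 0.6
ee_pos: [292.8, 430.1, 231.0]
tool_rot: [0.112, 0.994, -0.0, -0.0]
ft_force: [1.3, 0.3, -0.1]
gripper_width: 85.9
gripper_force: 0.0
t: 1.1
ee_pos: [440.3, 228.4, 231.3]
tool_rot: [0.447, 0.894, 0.0, -0.0]
ft_force: [2.0, 0.5, -0.5]
gripper_width: 85.1
gripper_force: 0.0
t 1.1 p [440.3 228.4 231.3] yaw 126.9 | x -184.6 y -51.2 z 0.3 twist 66.9
t 1.1 p [440.3 228.4 231.3] yaw 126.9 | x -478.6 y -259.1 z 0.3 twist 78.9
```

```bash

python3 -m creep '[{"gripper":100,"x":-43,"y":-24,"z":0,"twist":8},{"gripper":100,"x":-86,"y":-47,"z":0,"twist":16},{"gripper":100,"x":-129,"y":-70,"z":0,"twist":24},{"gripper":100,"x":-172,"y":-93,"z":0,"twist":32},{"gripper":100,"x":-215,"y":-116,"z":0,"twist":40}]' >/dev/null
python3 -c "
from h import *
to(520,-310,231,48)"
```

```text
t 1.6 p [476.8 -13.  231.3] yaw 86.9 | x -294.2 y 59.4 z 0.3 twist 38.9
```

```bash

python3 -m creep '[{"gripper":100,"x":-48,"y":10,"z":0,"twist":8},{"gripper":100,"x":-96,"y":20,"z":0,"twist":16},{"gripper":100,"x":-144,"y":29,"z":0,"twist":24},{"gripper":100,"x":-192,"y":39,"z":0,"twist":32},{"gripper":100,"x":-240,"y":48,"z":0,"twist":39}]' >/dev/null
python3 -m creep '[{"gripper":100,"x":-44,"y":-30,"z":0,"twist":0},{"gripper":100,"x":-44,"y":-30,"z":0,"twist":0},{"gripper":100,"x":-44,"y":-30,"z":0,"twist":0}]' >/dev/null
python3 -c "
from h import *
to(520,-310,231,48)
import pickle
m=cam('wrist'); im=vision.read_camera('wrist'); pickle.dump((m,im),open('w1.pkl','wb')); cv2.imwrite('pics/w1.png',im[:,:,::-1]); print(m['cx'],m['cy'],np.round(m['cam_to_world'],2).tolist(), m.keys())"
```

```text
t 2.4 p [ 460.1 -266.4  230.9] yaw 48.0 | x 7.6 y 73.7 z -0.1 twist 0.0
275.7693616479509 208.10298190947148 [[0.74, 0.64, 0.18, 504.02], [-0.67, 0.72, 0.19, -216.55], [-0.0, -0.26, 0.96, 373.67], [0.0, 0.0, 0.0, 1.0]] dict_keys(['vfov', 'cx', 'cy', 'cam_to_world'])
```

View pics/w1.png

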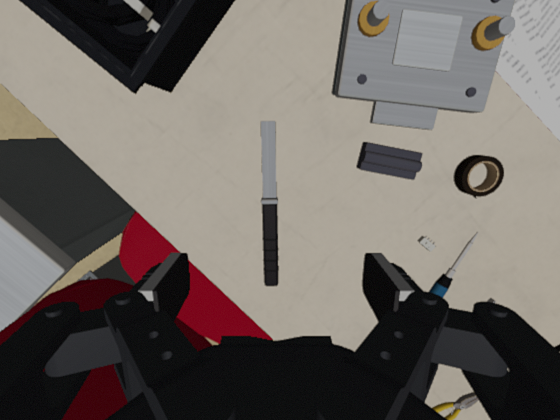

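The wrist view shows the bar from its tip (268,121) to its butt (271,286), the block at about (391,160), and the lip's front edge from (373,122) to (433,129). I'll zoom into that area for pixel readings.

```bash
python3 - <<'E'
from h import *
im=cv2.imread('pics/w1.png'); c=im[60:210,320:520]; cv2.imwrite('pics/c2.png',cv2.resize(c,(800,600),interpolation=cv2.INTER_CUBIC))
E
```

```text
(no output)
```

View pics/c2.png

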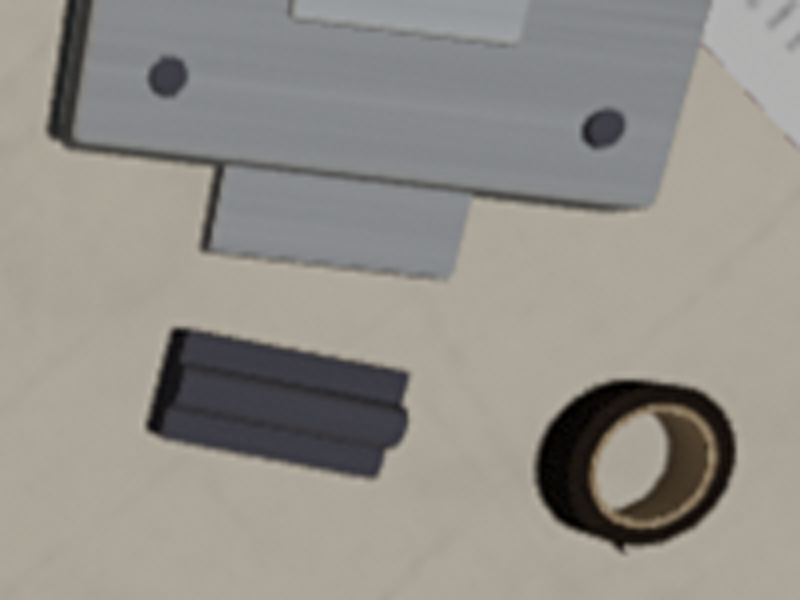

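In the crop, the lip's top front edge runs from (372,122.5) to (432.5,129.5) in the full picture, and the ridge line from (365,157) to (421.7,166).

```bash
python3 - <<'E'
from h import *
import pickle
m,im=pickle.load(open('w1.pkl','rb'))
A=onz(m,372,122.5,36)[:2];B=onz(m,432.5,129.5,36)[:2];C=onz(m,365,157,28)[:2];D=onz(m,421.7,166,28)[:2]
T=onz(m,268.5,121,4)[:2];J=onz(m,269.5,201,4)[:2];U=onz(m,271,286,12)[:2]
a=lambda v:np.degrees(np.arctan2(v[1],v[0])).round(1)
print('lip',A,B,np.linalg.norm(B-A),a(B-A)+90); print('ridge',C,D,np.linalg.norm(D-C),a(D-C)+90)
lip=(A+B)/2; r=(C+D)/2; yp=np.radians(a(B-A)+90); ex=np.array([np.cos(yp),np.sin(yp)]); ey=np.array([-ex[1],ex[0]])
print('mid lip',lip,'ridge',r,'in press frame',(r-lip)@ex,(r-lip)@ey)
print('bar',T,J,U,np.linalg.norm(T-J),np.linalg.norm(T-U),a(T-U))
# top camera check
mt=cam('top')
s=3.635
for n,u,v,z in [('lipL',290+223/s,110+264/s,36),('lipR',290+285/s,110+212/s,36),('rL',290+254/s,110+304/s,28),('rR',290+324/s,110+252/s,28),('tip',290+123/s,110+378/s,4),('butt',290+326/s,110+560/s,10)]: print(n,onz(mt,u,v,z).round(1)[:2])
E
```

```text
lip [ 588.64312245 -282.79245581] [ 634.68634134 -334.35985518] 69.13157515391734 41.8
ridge [ 560.91541836 -310.17473549] [ 604.63441586 -363.72151928] 69.12748220810153 39.2
mid lip [ 611.66473189 -308.5761555 ] ridge [ 582.77491711 -336.94812739] in press frame -40.44750406470561 -1.8946244963104526
bar [ 503.58222341 -202.99651507] [ 436.66722455 -278.38247198] [ 357.3633274  -368.95105978] 100.80009708954697 221.18064215194036 48.6
lipL [ 588.  -284.9]
lipR [ 630.6 -334.5]
rL [ 557.7 -310.1]
rR [ 600.3 -366.3]
tip [ 501.2 -208.2]
butt [ 357.8 -366.3]
```

```bash

python3 -c "
from h import *
to(358,-367.5,60,48.4)"
python3 -m creep '[{"gripper":53,"x":-48,"y":0,"z":0,"twist":0},{"gripper":53,"x":-96,"y":0,"z":20,"twist":0},{"gripper":53,"x":-140,"y":0,"z":50,"twist":0},{"gripper":53,"x":-142,"y":0,"z":100,"twist":0},{"gripper":53,"x":-142,"y":0,"z":130,"twist":0}]'
python3 -c "
from h import *
to(358,-367.5,8,48.4)"
```

```text
t 2.45 p [ 461.6 -265.5  231.3] yaw 48.2 | x -145.1 y -9.2 z 171.3 twist -0.2
t: 2.95
ee_pos: [366.7, -371.8, 99.7]
tool_rot: [0.913, 0.408, 0.0, -0.0]
ft_force: [0.3, 0.7, 0.4]
gripper_width: 45.2
gripper_force: 0.0
t 2.95 p [ 366.7 -371.8   99.7] yaw 48.1 | x -2.6 y -9.4 z 91.7 twist -0.3
```

```bash

python3 -m creep '[{"gripper":53,"x":-2,"y":-9,"z":35,"twist":0},{"gripper":53,"x":-2,"y":-9,"z":70,"twist":0},{"gripper":53,"x":-2,"y":-9,"z":85,"twist":0},{"gripper":53,"x":-2,"y":-9,"z":91,"twist":0},{"gripper":53,"x":-2,"y":-9,"z":91,"twist":0}]'
python3 -c "
from h import *
to(358,-367.5,8,48.4)
cv2.imwrite('pics/w2.png',vision.read_camera('wrist')[:,:,::-1])"
```

```text
t: 3.45
ee_pos: [359.7, -367.4, 10.6]
tool_rot: [0.913, 0.409, 0.0, 0.0]
ft_force: [0.4, -0.3, -0.5]
gripper_width: 45.3
gripper_force: 0.0
t 3.45 p [ 359.7 -367.4   10.6] yaw 48.2 | x -1.3 y -1.2 z 2.6 twist -0.2
```

View pics/w2.png

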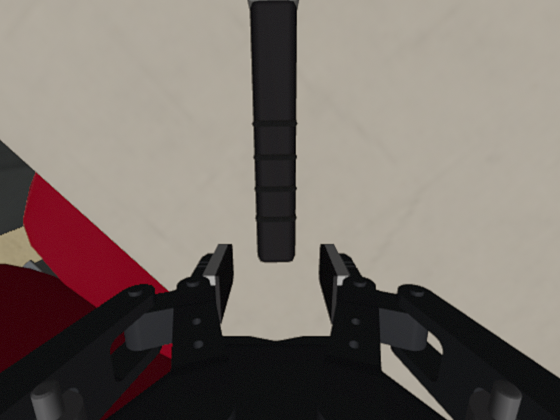

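The wrist view shows the handle centred between the pads, with its end at row 262 and the pads starting at about row 245.

```bash

python3 -c "
from h import *
m=cam('wrist');print(onz(m,276,262,14), onz(m,272,0,18))"
python3 -m creep '[{"gripper":53,"x":1,"y":0,"z":2,"twist":0},{"gripper":10,"x":1,"y":0,"z":2,"twist":0},{"gripper":10,"x":1,"y":0,"z":2,"twist":0},{"gripper":10,"x":1,"y":0,"z":2,"twist":0},{"gripper":10,"x":1,"y":0,"z":2,"twist":0}]' 20
python3 -m creep '[{"gripper":10,"x":0,"y":0,"z":0,"twist":0},{"gripper":10,"x":0,"y":0,"z":0,"twist":0},{"gripper":10,"x":0,"y":0,"z":-5,"twist":0},{"gripper":10,"x":0,"y":0,"z":-10,"twist":0},{"gripper":10,"x":1,"y":0,"z":-15,"twist":0}]' 20
```

```text
[ 358.51589392 -368.20007419   14.        ] [ 436.20290503 -278.71390017   18.        ]
t: 4.0
ee_pos: [360.1, -366.7, 9.1]
tool_rot: [0.913, 0.408, 0.001, 0.0]
ft_force: [0.5, 1.3, 6.7]
gripper_width: 19.1
gripper_force: 21.6
t: 4.5
ee_pos: [359.8, -365.8, 23.6]
tool_rot: [0.913, 0.408, -0.0, -0.0]
ft_force: [0.5, 0.1, -2.4]
gripper_width: 19.2
gripper_force: 20.7
```

```bash
cat >> h.py <<'E'
def widths():
    im=vision.read_camera('wrist').astype(int); o=[]
    for r in range(0,230,30):
        row=np.where(im[r,200:350].max(1)<75)[0]; o.append((r,len(row),round(row.mean()+200,1) if len(row) else None))
    print(o)
E
python3 -c "
from h import *
im=cv2.imread('pics/w2.png').astype(int)
print([(r,len(np.where(im[r,200:350].max(1)<75)[0])) for r in range(0,230,30)])
widths();print(arm.sense()['wrist_torque'],arm.sense()['ft_force'])"
python3 -m creep '[{"gripper":10,"x":1,"y":0,"z":-6,"twist":0},{"gripper":10,"x":3,"y":0,"z":-12,"twist":0},{"gripper":10,"x":4,"y":0,"z":-18,"twist":0},{"gripper":10,"x":6,"y":0,"z":-24,"twist":0},{"gripper":10,"x":6,"y":0,"z":-24,"twist":0}]' 20
python3 -c "
from h import *
widths();print(arm.sense()['wrist_torque'],arm.sense()['ft_force'])"
```

```text
[(0, 34), (30, 46), (60, 45), (90, 43), (120, 42), (150, 41), (180, 40), (210, 39)]
[(0, 0, None), (30, 44, np.float64(274.5)), (60, 43, np.float64(274.0)), (90, 42, np.float64(274.5)), (120, 42, np.float64(274.5)), (150, 41, np.float64(275.0)), (180, 40, np.float64(275.5)), (210, 39, np.float64(275.0))]
[-0.1033152   0.09092653  0.05088203] [ 1.22001102  0.28245859 -2.19174583]
t: 5.05
ee_pos: [364.8, -361.4, 48.1]
tool_rot: [0.913, 0.408, 0.0, 0.001]
ft_force: [0.0, -0.5, -1.1]
gripper_width: 19.0
gripper_force: 20.8
[(0, 0, None), (30, 40, np.float64(274.5)), (60, 40, np.float64(274.5)), (90, 39, np.float64(275.0)), (120, 39, np.float64(275.0)), (150, 39, np.float64(275.0)), (180, 38, np.float64(275.5)), (210, 38, np.float64(275.5))]
[-0.06524614  0.04140237 -0.0122229 ] [-0.66641019  0.59175135 -1.39308515]
```

It pivots as intended, so I'll lift to about 20 degrees of pitch and then tighten the grip.

```bash

python3 -m creep '[{"gripper":10,"x":2,"y":0,"z":-10,"twist":0},{"gripper":10,"x":4,"y":0,"z":-20,"twist":0},{"gripper":10,"x":6,"y":0,"z":-30,"twist":0},{"gripper":10,"x":9,"y":0,"z":-38,"twist":0},{"gripper":10,"x":9,"y":0,"z":-38,"twist":0}]' 20
python3 -c "
from h import *
widths();print(arm.sense()['wrist_torque'],arm.sense()['ft_force'])"
python3 -m creep '[{"gripper":10,"x":0,"y":0,"z":0,"twist":0},{"gripper":10,"x":0,"y":0,"z":0,"twist":0},{"gripper":10,"x":0,"y":0,"z":0,"twist":0},{"gripper":10,"x":0,"y":0,"z":-20,"twist":0},{"gripper":10,"x":0,"y":0,"z":-50,"twist":0}]' 120
python3 -c "
from h import *
widths();print(arm.sense()['wrist_torque'],arm.sense()['ft_force'])
cv2.imwrite('pics/w3.png',vision.read_camera('wrist')[:,:,::-1])"
```

```text
t: 5.6
ee_pos: [371.2, -354.7, 86.6]
tool_rot: [0.913, 0.409, 0.001, 0.001]
ft_force: [-0.5, 0.1, -0.9]
gripper_width: 19.2
gripper_force: 20.8
[(0, 0, None), (30, 0, None), (60, 36, np.float64(275.5)), (90, 34, np.float64(275.5)), (120, 36, np.float64(275.5)), (150, 36, np.float64(275.5)), (180, 36, np.float64(275.5)), (210, 36, np.float64(275.5))]
[-0.08120072  0.03863359 -0.0426805 ] [ 0.27373273 -0.87265101 -1.13075834]
t: 6.15
ee_pos: [368.6, -353.7, 134.2]
tool_rot: [0.913, 0.408, -0.002, -0.002]
ft_force: [0.1, -0.8, -1.2]
gripper_width: 14.7
gripper_force: 118.0
[(0, 0, None), (30, 0, None), (60, 35, np.float64(275.0)), (90, 34, np.float64(275.5)), (120, 34, np.float64(275.5)), (150, 35, np.float64(276.0)), (180, 36, np.float64(275.5)), (210, 36, np.float64(275.5))]
[-0.13549528 -0.10660659 -0.01316125] [ 1.6727051  -1.90409743  2.28853769]
```

View pics/w3.png

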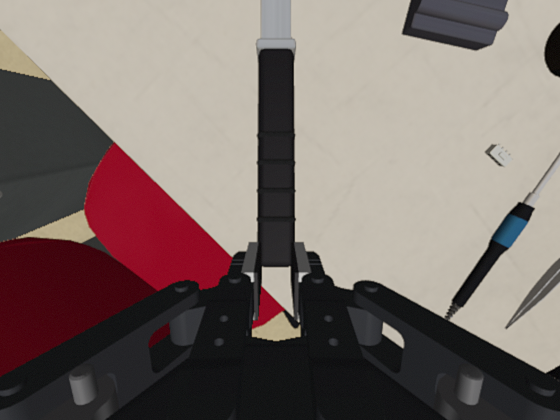

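The bar is held tip-down: the handle front is at (276,48) and the butt at about (276,266). I'll ease the grip to 60 N and compute the pitch.

```bash

python3 -m creep '[{"gripper":10,"x":0,"y":0,"z":0,"twist":0},{"gripper":10,"x":0,"y":0,"z":0,"twist":0},{"gripper":10,"x":0,"y":0,"z":0,"twist":0}]' 60
cat >> h.py <<'E'
def pitch(rj,rb,hb=10):
    m=cam('wrist'); p=arm.sense()['ee_pos']; a=np.radians(yaw()); ex=np.array([np.cos(a),np.sin(a)])
    f=lambda r:(lambda o,d:(np.array([(o[:2]-p[:2])@ex,o[2]-p[2]]),np.array([d[:2]@ex,d[2]])))(*ray(m,275.5,r))
    o,d=f(rb); B=o+d*(hb-o[1])/d[1]
    o,d=f(rj); d/=np.linalg.norm(d); w=B-o; t0=w@d; h=np.linalg.norm(w-d*t0)
    print('h',h)
    for t in (t0-np.sqrt(max(110**2-h*h,0)),t0+np.sqrt(max(110**2-h*h,0))):
        J=o+d*t; v=J-B; th=np.arctan2(-v[1],v[0]); n=np.array([np.sin(th),np.cos(th)]); u=np.array([np.cos(th),-np.sin(th)])
        print('B',B,'J',J,'pitch',np.degrees(th),'tip(mid) rel tcp',B+220*u-15*n,'tip under',B+220*u-18*n)
E
python3 -c "
from h import *
widths(); im=vision.read_camera('wrist').astype(int)
print([int(x) for x in im[34:62,276].max(1)],[int(x) for x in im[255:280,276].max(1)])
pitch(48,266,10);pitch(48,266,13);pitch(46,266,10)"
```

```text
t: 6.55
ee_pos: [369.5, -354.0, 134.2]
tool_rot: [0.913, 0.408, -0.001, -0.001]
ft_force: [-0.3, 0.5, -2.3]
gripper_width: 14.7
gripper_force: 118.0
[(0, 0, None), (30, 0, None), (60, 35, np.float64(276.0)), (90, 34, np.float64(275.5)), (120, 35, np.float64(276.0)), (150, 35, np.float64(276.0)), (180, 36, np.float64(275.5)), (210, 36, np.float64(275.5))]
[164, 164, 165, 164, 164, 164, 165, 165, 154, 137, 151, 166, 165, 165, 164, 163, 162, 159, 127, 39, 19, 28, 29, 30, 29, 28, 29, 30] [45, 41, 43, 42, 43, 41, 40, 37, 35, 33, 22, 47, 154, 200, 196, 193, 193, 193, 194, 195, 195, 194, 194, 194, 193]
h 95.95955376378205
B [ 0.07002306 10.        ] J [80.58345623 84.95056423] pitch -42.950696040732176 tip(mid) rel tcp [171.31742089 148.92202394] tip under [173.36152719 146.72620304]
B [ 0.07002306 10.        ] J [106.02755903 -19.54658309] pitch 15.581290971670743 tip(mid) rel tcp [207.95601548 -63.54192108] tip under [207.15019958 -66.43167207]
h 93.79105102922155
B [ 1.57141048 13.        ] J [79.10286955 91.03122999] pitch -45.18407155054319 tip(mid) rel tcp [167.2749509  158.48998828] tip under [169.40307536 156.37549394]
B [ 1.57141048 13.        ] J [106.29703259 -20.65329214] pitch 17.814666481481765 tip(mid) rel tcp [206.43356942 -68.58735094] tip under [205.51575236 -71.44350427]
h 96.55585362977668
B [ 0.07002306 10.        ] J [81.02609416 84.47224015] pitch -42.61124034627215 tip(mid) rel tcp [172.13747073 147.90501605] tip under [174.16853183 145.6971232 ]
B [ 0.07002306 10.        ] J [106.50000038 -17.79676113] pitch 14.637213389832972 tip(mid) rel tcp [209.13951026 -60.10670098] tip under [208.38141678 -63.00933673]
```

```bash

python3 -c "
from h import *
pitch(52.7,266.5,11);pitch(52.7,266.5,12.5)
to(470,-440,134,41.5)
cv2.imwrite('pics/s2.png',cv2.resize(vision.read_camera('side')[140:230,190:340],(800,480),interpolation=cv2.INTER_CUBIC)[:,:,::-1])" | grep -v 'pitch -'
```

```text
h 94.0885977000902
B [ 0.29661713 11.        ] J [104.77302067 -23.41919672] pitch 18.23419304738629 tip(mid) rel tcp [204.55589739 -72.08517574] tip under [203.61719202 -74.9345322 ]
h 93.017417474468
B [ 1.05042878 12.5       ] J [104.87167217 -23.84761918] pitch 19.295052955754116 tip(mid) rel tcp [203.73642204 -74.35268064] tip under [202.74512334 -77.18416909]
t 6.65 p [ 369.6 -354.3  134.5] yaw 48.2 | x 3.1 y 132.0 z 0.5 twist 6.7
```

View pics/s2.png

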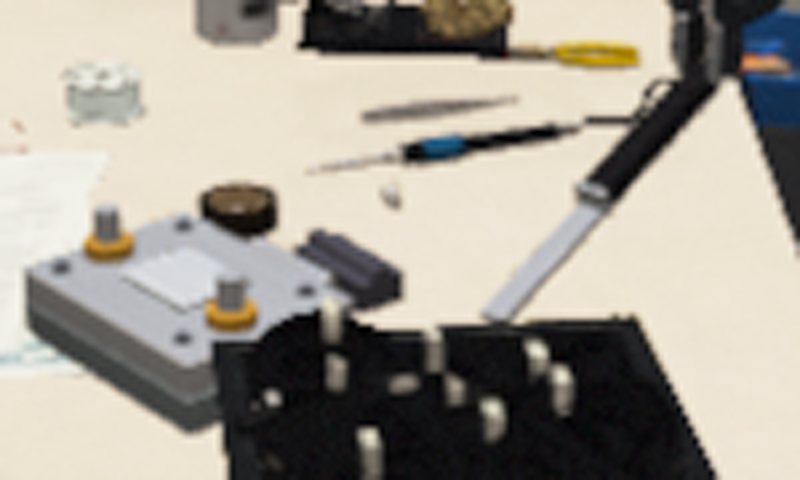

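The side crop shows the bar held tip-down in the air, with its tip at crop (497,315), which is picture (283.2,199). I'll cast that ray onto the bar's vertical plane to check the pitch.

```bash

python3 -c "
from h import *
m=cam('side');p=arm.sense()['ee_pos'];a=np.radians(yaw());ex=np.array([np.cos(a),np.sin(a),0]);n=np.array([-ex[1],ex[0],0])
for u,v in [(283.2,199.1),(302,176.5)]:
    o,d=ray(m,u,v);P=o+d*((p-o)@n)/(d@n);print(P,(P-p)@ex,P[2]-p[2])
e=np.array([np.cos(np.radians(41.5)),np.sin(np.radians(41.5))])
print('lip-edge',[611,-309],'pre', np.array([611,-309])-e*(60+204),'final',np.array([611,-309])+e*(15-204))
"
```

```text
[ 496.37790158 -212.88081992   45.11475816] 189.89138727560623 -89.5369081704635
[ 436.85742594 -279.37492931   89.17061382] 100.64928059720104 -45.4810525032014
lip-edge [611, -309] pre [ 413.27568971 -483.93169273] final [ 469.44736877 -434.23518911]
```

```bash

python3 -c "
from h import *
t=cam('top');s=cam('side')
def tri(a,b):
    o,d=ray(t,*a);p,e=ray(s,*b);d/=np.linalg.norm(d);e/=np.linalg.norm(e)
    k=np.linalg.lstsq(np.c_[d,-e],p-o,rcond=None)[0];A=o+k[0]*d;B=p+k[1]*e;print(((A+B)/2).round(),np.linalg.norm(A-B).round())
tri((520,180),(285,65));tri((515,240),(320,48));tri((480,200),(290,105))
for z in (100,200,300,400,500): print(z,onz(t,476,230,z).round(),onz(t,480,190,z).round())
for r in (110,120,127): print(r,[ (round(ray(s,285,r)[0][1]+ray(s,285,r)[1][1]*k),round(ray(s,285,r)[0][2]+ray(s,285,r)[1][2]*k)) for k in (1250,1350,1400,1450,1500,1600)])
"
```

```text
[ 502. -581.  371.] 38.0
[ 383. -534.  429.] 18.0
[ 483. -554.  242.] 39.0
100 [ 448. -606.  100.] [ 556. -623.  100.]
200 [ 436. -563.  200.] [ 535. -578.  200.]
300 [ 425. -520.  300.] [ 514. -534.  300.]
400 [ 414. -477.  400.] [ 493. -489.  400.]
500 [ 402. -434.  500.] [ 472. -445.  500.]
110 [(-378, 268), (-477, 240), (-527, 227), (-576, 213), (-626, 200), (-725, 172)]
120 [(-362, 241), (-461, 212), (-510, 197), (-559, 182), (-608, 168), (-706, 138)]
127 [(-352, 222), (-449, 191), (-498, 176), (-546, 161), (-595, 145), (-692, 114)]
```

```bash

python3 -c "
from h import *
to(429,-424.5,150,35)"
python3 -m creep '[{"gripper":10,"x":-6,"y":4,"z":-10,"twist":0},{"gripper":10,"x":-10,"y":25,"z":-16,"twist":3},{"gripper":10,"x":-11,"y":50,"z":-16,"twist":7},{"gripper":10,"x":-12,"y":75,"z":-16,"twist":11},{"gripper":10,"x":-12,"y":85,"z":-16,"twist":13}]' 60
python3 -c "
from h import *
to(429,-424.5,130,35)"
```

```text
t 6.7 p [ 369.7 -354.4  134.7] yaw 48.2 | x -12.7 y 90.9 z -15.3 twist 13.2
t: 7.2
ee_pos: [426.9, -422.4, 152.1]
tool_rot: [0.954, 0.301, 0.0, 0.001]
ft_force: [-0.5, 0.0, -2.0]
gripper_width: 15.1
gripper_force: 118.0
t 7.2 p [ 426.9 -422.4  152.1] yaw 35.1 | x 0.5 y 2.9 z 22.1 twist 0.1
```

```bash

python3 -m creep '[{"gripper":10,"x":0,"y":3,"z":8,"twist":0},{"gripper":10,"x":0,"y":3,"z":16,"twist":0},{"gripper":10,"x":0,"y":3,"z":22,"twist":0},{"gripper":10,"x":0,"y":3,"z":22,"twist":0}]' 60
python3 -c "
from h import *
to(429,-424.5,130,35)
a=vision.read_camera('top')[140:235,330:430];b=vision.read_camera('side')[155:230,215:315]
w=vision.read_camera('wrist')
r=lambda i,s:cv2.resize(i,s,interpolation=cv2.INTER_CUBIC)
out=np.zeros((600,800,3),np.uint8); out[:380,:400]=r(a,(400,380)); out[:300,400:]=r(b,(400,300)); out[380:,:294]=r(w,(294,220)); out[300:,400:]=r(w[0:150,180:380],(400,300))
cv2.imwrite('pics/k1.png',out[:,:,::-1])"
```

```text
t: 7.6
ee_pos: [426.0, -421.4, 127.9]
tool_rot: [0.953, 0.302, -0.001, -0.001]
ft_force: [-0.1, -0.7, -2.4]
gripper_width: 15.2
gripper_force: 118.0
t 7.6 p [ 426.  -421.4  127.9] yaw 35.2 | x 0.7 y 4.3 z -2.1 twist 0.2
```

View pics/k1.png

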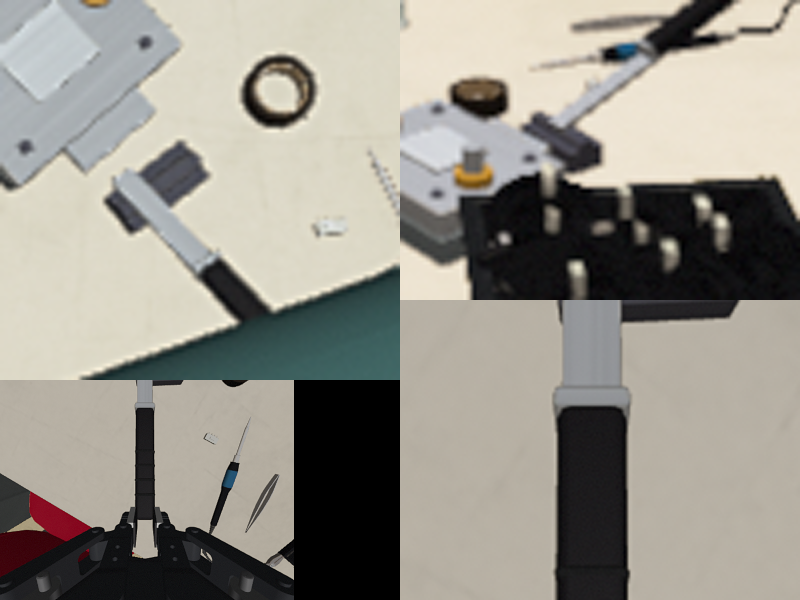

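The composite shows the bar tip in the top view at crop (122,170), which is picture (360.5,182.5). It is just short of the lip and over the left part of the block, and the bar is still firmly gripped.

```bash

python3 -c "
from h import *
t=cam('top')
p=arm.sense()['ee_pos'];a=np.radians(35.2);ex=np.array([np.cos(a),np.sin(a)]);ey=np.array([ex[1],-ex[0]])
for u,v in ((360.5,182.5),(382,207)):
  for z in (45,50,75):
    P=onz(t,u,v,z);print(z,P.round(1),(P[:2]-p[:2])@ex,(P[:2]-p[:2])@ey)
e=np.array([.749,.663]);L=lambda c:onz(t,330+c[0]/4,140+c[1]/4,36)[:2]
A,B=L((84,172)),L((155,112));print('lip',A,B,(A+B)/2)
# ferrule front row in wrist
im=vision.read_camera('wrist').astype(int); print([int(x) for x in im[36:66,276].max(1)])
"
```

```text
45 [ 586.6 -309.7   45. ] 195.45608754544273 -0.18599869603612262
50 [ 585.5 -308.9   50. ] 194.99439886318254 -1.4867661513096522
75 [ 579.8 -304.9   75. ] 192.68595545188194 -7.990603427677655
45 [ 516.5 -369.2   45. ] 103.90075770560244 8.014314738374246
50 [ 515.7 -368.1   50. ] 103.82715421419584 6.67878775342799
75 [ 511.5 -362.9   75. ] 103.45913675716315 0.0011528286970801105
lip [ 586.93242723 -283.90964649] [ 631.55842203 -335.49683523] [ 609.24542463 -309.70324086]
[151, 151, 151, 151, 151, 153, 141, 124, 138, 153, 153, 152, 151, 151, 150, 147, 118, 47, 18, 24, 27, 23, 26, 27, 24, 26, 25, 25, 26, 24]
```

```bash

python3 -m creep '[{"gripper":10,"x":1,"y":4,"z":4,"twist":0},{"gripper":10,"x":1,"y":4,"z":8,"twist":0},{"gripper":10,"x":1,"y":4,"z":10,"twist":0},{"gripper":10,"x":1,"y":4,"z":10,"twist":0}]' 60 | egrep 'pos|ft'
python3 -m creep '[{"gripper":10,"x":0,"y":0,"z":1,"twist":0},{"gripper":10,"x":0,"y":0,"z":2,"twist":0},{"gripper":10,"x":0,"y":0,"z":3,"twist":0},{"gripper":10,"x":0,"y":0,"z":4,"twist":0},{"gripper":10,"x":0,"y":0,"z":4,"twist":0}]'  | egrep 'pos|ft'
python3 -m creep '[{"gripper":10,"x":0,"y":0,"z":1,"twist":0},{"gripper":10,"x":0,"y":0,"z":2,"twist":0},{"gripper":10,"x":0,"y":0,"z":3,"twist":0},{"gripper":10,"x":0,"y":0,"z":3,"twist":0}]'  | egrep 'pos|ft'
python3 -c "
from h import *
s=arm.sense();print(s['ft_force'],s['wrist_torque'])"
```

```text
ee_pos: [430.0, -425.1, 118.7]
ft_force: [-0.3, -0.2, -1.4]
ee_pos: [430.2, -425.2, 115.1]
ft_force: [-0.8, -0.6, -2.3]
ee_pos: [430.2, -425.3, 112.1]
ft_force: [0.2, 0.0, -2.9]
[ 0.22851057  0.00287887 -2.86994936] [-0.08162449  0.12790618 -0.03622443]
```

```bash

for i in 1; do
python3 -m creep '[{"gripper":10,"x":0,"y":0,"z":1,"twist":0},{"gripper":10,"x":0,"y":0,"z":2,"twist":0},{"gripper":10,"x":0,"y":0,"z":2,"twist":0}]'  | egrep 'pos|ft'
python3 -c "
from h import *
s=arm.sense();print(s['ft_force'],s['wrist_torque'])"; done
python3 -m creep '[{"gripper":10,"x":0,"y":0,"z":1,"twist":0},{"gripper":10,"x":0,"y":0,"z":2,"twist":0},{"gripper":10,"x":0,"y":0,"z":2,"twist":0}]'  | egrep 'pos|ft'
python3 -c "
from h import *
s=arm.sense();print(s['ft_force'],s['wrist_torque'])"
```

```text
ee_pos: [430.3, -425.3, 110.1]
ft_force: [0.9, 0.5, -1.9]
[ 0.90262302  0.45002598 -1.9306619 ] [-0.12425775  0.08292203 -0.00019472]
ee_pos: [430.3, -425.3, 108.2]
ft_force: [-0.5, 0.3, -2.8]
[-0.52417563  0.34799746 -2.82163916] [-0.06376536  0.10987628 -0.01912159]
```

```bash

python3 -m creep '[{"gripper":10,"x":0,"y":0,"z":1,"twist":0},{"gripper":10,"x":0,"y":0,"z":2,"twist":0},{"gripper":10,"x":0,"y":0,"z":2,"twist":0}]'  | egrep 'pos|ft'
python3 -c "
from h import *
s=arm.sense();print(s['wrist_torque'])"
python3 -m creep '[{"gripper":10,"x":0,"y":0,"z":1,"twist":0},{"gripper":10,"x":0,"y":0,"z":2,"twist":0},{"gripper":10,"x":0,"y":0,"z":2,"twist":0}]'  | egrep 'pos|ft'
python3 -c "
from h import *
s=arm.sense();print(s['wrist_torque'])"
```

```text
ee_pos: [430.3, -425.3, 106.2]
ft_force: [0.3, -0.4, -1.7]
[-0.07016784  0.10013707 -0.03924646]
ee_pos: [430.3, -425.3, 104.2]
ft_force: [0.3, 0.0, -1.7]
[-0.08427904  0.0114515  -0.04136589]
```

```bash

python3 -m creep '[{"gripper":10,"x":0,"y":0,"z":1,"twist":0},{"gripper":10,"x":0,"y":0,"z":1,"twist":0}]'  | egrep 'pos|ft'
python3 -c "
from h import *
s=arm.sense();print(s['wrist_torque'])"
python3 -m creep '[{"gripper":10,"x":0,"y":0,"z":1,"twist":0},{"gripper":10,"x":0,"y":0,"z":1,"twist":0}]'  | egrep 'pos|ft'
python3 -c "
from h import *
s=arm.sense();print(s['wrist_torque'])"
```

```text
ee_pos: [430.3, -425.3, 103.2]
ft_force: [-0.1, 0.3, -0.9]
[-0.02730015 -0.02357423  0.02023666]
ee_pos: [430.3, -425.4, 102.2]
ft_force: [-0.1, 0.3, -0.6]
[-0.05613127 -0.02450068 -0.00877741]
```

```bash

python3 -m creep '[{"gripper":10,"x":0,"y":0,"z":-1,"twist":0},{"gripper":10,"x":4,"y":0,"z":0.5,"twist":0},{"gripper":10,"x":8,"y":0,"z":2,"twist":0},{"gripper":10,"x":12,"y":0,"z":3.5,"twist":0},{"gripper":10,"x":12,"y":0,"z":3.5,"twist":0}]'  | egrep 'pos|ft'
python3 -c "
from h import *
s=arm.sense();print(s['ft_force'],s['wrist_torque'])"
python3 -m creep '[{"gripper":10,"x":4,"y":0,"z":1.5,"twist":0},{"gripper":10,"x":8,"y":0,"z":3,"twist":0},{"gripper":10,"x":12,"y":0,"z":4.5,"twist":0},{"gripper":10,"x":15,"y":0,"z":5.7,"twist":0},{"gripper":10,"x":15,"y":0,"z":5.7,"twist":0}]'  | egrep 'pos|ft'
python3 -c "
from h import *
s=arm.sense();print(s['ft_force'],s['wrist_torque'],s['ee_pos'])
a=vision.read_camera('top')[140:235,330:430];b=vision.read_camera('side')[155:230,215:315]
r=lambda i,s:cv2.resize(i,s,interpolation=cv2.INTER_CUBIC)
out=np.zeros((600,800,3),np.uint8); out[:475,:400]=r(a,(400,380))[0:380].repeat(1,0) if 0 else r(a,(400,475)); out[:300,400:]=r(b,(400,300)); out[300:,400:]=r(a[30:75,20:80],(400,300))
cv2.imwrite('pics/k2.png',out[:,:,::-1]); np.save('k2top.npy',vision.read_camera('top'))"
```

```text
ee_pos: [441.0, -417.5, 98.4]
ft_force: [0.4, 0.3, -1.7]
[ 0.4340964   0.25110428 -1.68062244] [ 0.0897126  -0.12610673  0.0404401 ]
ee_pos: [453.0, -409.1, 92.8]
ft_force: [0.0, 0.2, -0.9]
[ 0.03865875  0.23057986 -0.88417609] [ 0.03305811 -0.04508537  0.00382357] [ 453.03208581 -409.1215163    92.76971187]
```

```bash

python3 -c "
from h import *
t=cam('top');im=np.load('k2top.npy').astype(np.float32);g=cv2.cvtColor(im,cv2.COLOR_RGB2GRAY)
p=arm.sense()['ee_pos'];a=np.radians(yaw());ex=np.array([np.cos(a),np.sin(a),0]);th=np.radians(20.8)
u=ex*np.cos(th)-np.array([0,0,np.sin(th)]);n=ex*np.sin(th)+np.array([0,0,np.cos(th)])
B=p+ex*0.5+np.array([0,0,11.5])
for k in range(84,204,4):
    P=B+u*k-(n*12 if k>112 else 0); x,y=proj(t,P); v=cv2.getRectSubPix(g,(1,1),(float(x),float(y)))[0,0]; print(k,round(float(x),1),round(float(y),1),int(v),end=' | ')
"
```

```text
84 382.4 205.1 34 | 88 381.5 204.1 33 | 92 380.6 203.0 35 | 96 379.7 202.0 34 | 100 378.7 201.0 34 | 104 377.8 200.0 35 | 108 376.9 199.0 32 | 112 376.0 198.0 31 | 116 375.3 199.0 27 | 120 374.4 198.0 85 | 124 373.5 197.0 177 | 128 372.6 196.1 174 | 132 371.8 195.1 178 | 136 370.9 194.1 178 | 140 370.0 193.2 178 | 144 369.2 192.2 178 | 148 368.3 191.2 179 | 152 367.4 190.3 179 | 156 366.6 189.3 179 | 160 365.7 188.4 179 | 164 364.9 187.4 179 | 168 364.0 186.5 179 | 172 363.2 185.5 180 | 176 362.3 184.6 180 | 180 361.5 183.6 180 | 184 360.6 182.7 179 | 188 359.8 181.8 180 | 192 358.9 180.8 179 | 196 358.1 179.9 180 | 200 357.3 179.0 177 |
```

View pics/k2.png

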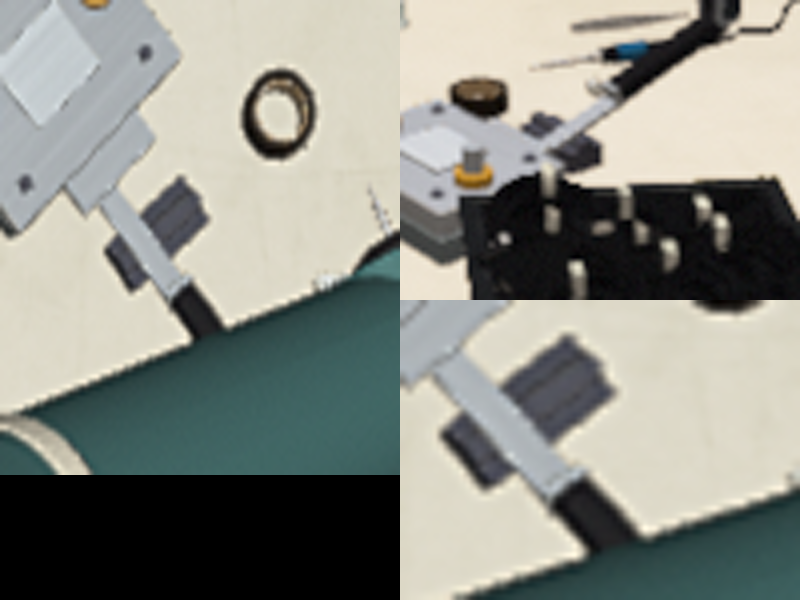

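The view shows the blade across the ridge and running under the lip. It meets the lip's edge at picture (356.4,180), and the handle front is at about (374.8,198.3). Insertion depth follows from those two points.

```bash

python3 -c "
from h import *
t=cam('top');a=np.radians(yaw());ex=np.array([np.cos(a),np.sin(a)])
for H in ((374.3,198.0),(375.3,198.5)):
    h=onz(t,*H,65)[:2];l=onz(t,356.4,180,36)[:2];print(h,l,(l-h)@ex,97.5-(l-h)@ex)
p=arm.sense()['ee_pos'];tip=p[:2]+ex*203;e=np.array([.749,.663]);
for L in ([611.7,-308.6],[609.2,-309.7]): print(tip,(tip-L)@e,(tip-L)@[-.663,.749])
"
```

```text
[ 538.36274781 -344.17130853] [ 595.86627137 -299.48638746] 72.74523808236718 24.75476191763282
[ 536.97431378 -346.91874911] [ 595.86627137 -299.48638746] 75.46294543011524 22.03705456988476
[ 618.28553311 -292.71526799] 15.464141623518039 7.531455819594584
[ 618.28553311 -292.71526799] 18.065941623518015 6.697855819594557
```

```bash

python3 -m creep '[{"gripper":10,"x":-2,"y":0,"z":-0.8,"twist":0},{"gripper":10,"x":-4,"y":0,"z":-1.5,"twist":0},{"gripper":10,"x":-4,"y":0,"z":-1.5,"twist":0}]'  | egrep 'pos|ft'
python3 -m creep '[{"gripper":21,"x":0,"y":0,"z":0,"twist":0},{"gripper":21,"x":0,"y":0,"z":0,"twist":0},{"gripper":21,"x":0,"y":0,"z":0,"twist":0},{"gripper":21,"x":0,"y":0,"z":0,"twist":0}]' 30
python3 -c "
from h import *
s=arm.sense();print(s['ft_force'],s['wrist_torque'])"
```

```text
ee_pos: [448.5, -412.7, 94.8]
ft_force: [-0.1, 0.4, -1.0]
t: 12.55
ee_pos: [449.1, -412.2, 94.6]
tool_rot: [0.953, 0.302, 0.0, 0.0]
ft_force: [0.4, -0.1, -1.3]
gripper_width: 17.9
gripper_force: 46.3
[ 0.39036821 -0.0717792  -1.33836231] [-0.0633914   0.05687902 -0.07364893]
```

```bash

python3 -m creep '[{"gripper":21,"x":-1.5,"y":0,"z":3.3,"twist":0},{"gripper":21,"x":-2.8,"y":0,"z":6.6,"twist":0},{"gripper":21,"x":-4,"y":0,"z":10,"twist":0},{"gripper":21,"x":-5.4,"y":0,"z":13.3,"twist":0},{"gripper":21,"x":-5.4,"y":0,"z":13.3,"twist":0}]' | egrep 'pos|ft|gripper'
python3 -m creep '[{"gripper":21,"x":-0.8,"y":0,"z":2.5,"twist":0},{"gripper":21,"x":-1.6,"y":0,"z":5,"twist":0},{"gripper":21,"x":-2.2,"y":0,"z":7,"twist":0},{"gripper":21,"x":-2.2,"y":0,"z":7,"twist":0}]'| egrep 'pos|ft|gripper'
```

```text
ee_pos: [444.5, -415.2, 80.9]
ft_force: [0.6, 0.6, 1.4]
gripper_width: 18.1
gripper_force: 46.4
ee_pos: [442.9, -417.0, 74.7]
ft_force: [-1.1, 0.2, 6.4]
gripper_width: 18.2
gripper_force: 46.7
```

```bash

python3 -m creep '[{"gripper":21,"x":-0.7,"y":0,"z":2,"twist":0},{"gripper":21,"x":-1.2,"y":0,"z":4,"twist":0},{"gripper":21,"x":-1.8,"y":0,"z":6,"twist":0},{"gripper":21,"x":-1.8,"y":0,"z":6,"twist":0}]' | egrep 'pos|ft|gripper'
python3 -m creep '[{"gripper":21,"x":-0.5,"y":0,"z":2,"twist":0},{"gripper":21,"x":-1,"y":0,"z":4,"twist":0},{"gripper":21,"x":-1.6,"y":0,"z":6,"twist":0},{"gripper":21,"x":-1.6,"y":0,"z":6,"twist":0}]'| egrep 'pos|ft|gripper'
python3 -c "
from h import *
s=arm.sense();print(s['ft_force'],s['wrist_torque'])
a=vision.read_camera('side');cv2.imwrite('pics/sA.png',a[:,:,::-1])"
```

```text
ee_pos: [441.6, -418.4, 69.5]
ft_force: [-1.3, 1.2, 11.8]
gripper_width: 18.2
gripper_force: 47.1
ee_pos: [440.0, -419.6, 63.5]
ft_force: [-1.9, 0.4, 11.5]
gripper_width: 17.9
gripper_force: 47.0
[-1.87455052  0.42904815 11.52843528] [ 0.3410597   0.28445837 -0.01024778]
```

```bash

python3 -m creep '[{"gripper":21,"x":-0.5,"y":0,"z":2.5,"twist":0},{"gripper":21,"x":-1,"y":0,"z":5,"twist":0},{"gripper":21,"x":-1.3,"y":0,"z":7.5,"twist":0},{"gripper":21,"x":-1.6,"y":0,"z":10,"twist":0},{"gripper":21,"x":-1.6,"y":0,"z":10,"twist":0}]' | egrep 'pos|ft|gripper'
cat >> h.py <<'E'
def lift():
    a=cv2.imread('pics/side0.png'); b=vision.read_camera('side')[:,:,::-1]; s=cam('side')
    up=lambda i:cv2.resize(i,None,fx=8,fy=8,interpolation=cv2.INTER_CUBIC)
    # plate label and right hole region, in px of the first picture
    for (x0,x1,y0,y1) in [(213,228,184,193),(197,206,188,197),(216,228,196,201)]:
        T=up(a[y0:y1,x0:x1]); W=up(b[y0-10:y1+6,x0-6:x1+6]); r=cv2.matchTemplate(W,T,cv2.TM_CCOEFF_NORMED)
        _,mx,_,l=cv2.minMaxLoc(r); dx,dy=l[0]/8-6,l[1]/8-10
        P=onz(s,(x0+x1)/2,(y0+y1)/2,46); g=proj(s,P+np.array([0,0,10])); print('match %.3f d %.2f %.2f lift~%.1f mm'%(mx,dx,dy,dy/((g[1]-(y0+y1)/2)/10)))
E
python3 -c "
from h import *
lift()"
```

```text
ee_pos: [437.9, -421.1, 53.5]
ft_force: [-3.6, 0.3, 11.1]
gripper_width: 18.0
gripper_force: 47.1
match 0.991 d -0.25 -1.38 lift~4.7 mm
match 0.990 d 0.00 -1.38 lift~4.7 mm
match 0.877 d -0.50 -1.62 lift~5.4 mm
```

```bash

python3 -m creep '[{"gripper":21,"x":-0.3,"y":0,"z":2.5,"twist":0},{"gripper":21,"x":-0.5,"y":0,"z":5,"twist":0},{"gripper":21,"x":-0.7,"y":0,"z":7.5,"twist":0},{"gripper":21,"x":-0.9,"y":0,"z":10,"twist":0},{"gripper":21,"x":-1,"y":0,"z":12,"twist":0}]' | egrep 'pos|ft|gripper'
python3 -m creep '[{"gripper":21,"x":0,"y":0,"z":1.5,"twist":0},{"gripper":21,"x":0,"y":0,"z":1.5,"twist":0}]' | egrep 'pos|ft|gripper'
python3 -c "
from h import *
lift()"
```

```text
ee_pos: [436.3, -422.5, 41.7]
ft_force: [-5.4, -1.4, 13.0]
gripper_width: 17.9
gripper_force: 47.6
ee_pos: [436.0, -422.5, 40.1]
ft_force: [-5.2, -1.9, 10.7]
gripper_width: 18.3
gripper_force: 47.6
match 0.990 d -0.25 -2.38 lift~8.2 mm
match 0.984 d -0.12 -2.38 lift~8.1 mm
match 0.879 d -0.50 -2.62 lift~8.7 mm
```

```bash

python3 -m creep '[{"gripper":21,"x":0,"y":0,"z":2,"twist":0},{"gripper":21,"x":0,"y":0,"z":4,"twist":0},{"gripper":21,"x":0,"y":0,"z":6,"twist":0},{"gripper":21,"x":0,"y":0,"z":7,"twist":0},{"gripper":21,"x":0,"y":0,"z":7,"twist":0}]' | egrep 'pos|ft|gripper'
python3 -c "
from h import *
lift()"
```

```text
ee_pos: [435.6, -422.9, 33.3]
ft_force: [-5.5, -1.5, 13.4]
gripper_width: 18.4
gripper_force: 48.1
match 0.994 d -0.25 -2.88 lift~9.9 mm
match 0.993 d -0.12 -3.00 lift~10.2 mm
match 0.962 d -0.25 -3.00 lift~10.0 mm
```

The plate stands about 10 mm up. Next I'll unload the bar, tighten the grip and draw it out.

```bash

python3 -m creep '[{"gripper":21,"x":0,"y":0,"z":-4,"twist":0},{"gripper":21,"x":0.3,"y":0,"z":-8,"twist":0},{"gripper":21,"x":0.6,"y":0,"z":-12,"twist":0},{"gripper":21,"x":1,"y":0,"z":-16,"twist":0},{"gripper":21,"x":1,"y":0,"z":-18,"twist":0}]' | egrep 'pos|ft|gripper'
python3 -m creep '[{"gripper":10,"x":0,"y":0,"z":0,"twist":0},{"gripper":10,"x":0,"y":0,"z":0,"twist":0},{"gripper":10,"x":0,"y":0,"z":2,"twist":0},{"gripper":10,"x":0,"y":0,"z":3,"twist":0}]' 90 | egrep 'pos|ft|gripper'
python3 -c "
from h import *
lift();widths();s=arm.sense();print(s['ft_force'],s['wrist_torque'],s['q'])"
```

```text
ee_pos: [439.4, -418.8, 49.9]
ft_force: [1.6, 0.3, -1.9]
gripper_width: 18.2
gripper_force: 46.5
ee_pos: [438.7, -419.1, 46.4]
ft_force: [0.6, 0.2, -1.0]
gripper_width: 16.6
gripper_force: 88.2
match 0.994 d -0.25 -2.88 lift~9.9 mm
match 0.993 d -0.12 -3.00 lift~10.2 mm
match 0.963 d -0.38 -3.00 lift~10.0 mm
[(0, 0, None), (30, 45, np.float64(274.0)), (60, 44, np.float64(274.5)), (90, 42, np.float64(274.5)), (120, 42, np.float64(274.5)), (150, 41, np.float64(275.0)), (180, 40, np.float64(275.5)), (210, 39, np.float64(275.0))]
[ 0.84863897  0.24048429 -1.06096095] [ 0.01231372 -0.1480217  -0.0073693 ] [ 0.21347653  0.73135006  0.67924919  1.86006245 -0.63843657  0.7813698
  0.28278574]
```

```bash

python3 -m creep '[{"gripper":10,"x":-3,"y":0,"z":0,"twist":0},{"gripper":10,"x":-7,"y":0,"z":0,"twist":0},{"gripper":10,"x":-11,"y":0,"z":0,"twist":0},{"gripper":10,"x":-15,"y":0,"z":0,"twist":0},{"gripper":10,"x":-18,"y":0,"z":0,"twist":0}]' | egrep 'pos|ft|gripper'
python3 -m creep '[{"gripper":10,"x":-4,"y":0,"z":0,"twist":0},{"gripper":10,"x":-9,"y":0,"z":0,"twist":0},{"gripper":10,"x":-14,"y":0,"z":0,"twist":0},{"gripper":10,"x":-18,"y":0,"z":0,"twist":0},{"gripper":10,"x":-18,"y":0,"z":0,"twist":0}]' | egrep 'pos|ft|gripper'
python3 -c "
from h import *
lift();s=arm.sense();print(s['t'])"
```

```text
ee_pos: [423.5, -430.1, 46.8]
ft_force: [0.7, 0.3, -1.7]
gripper_width: 16.7
gripper_force: 88.1
ee_pos: [408.3, -440.8, 46.8]
ft_force: [-1.2, -0.8, -0.4]
gripper_width: 16.5
gripper_force: 88.2
match 0.993 d -0.25 -2.88 lift~9.9 mm
match 0.993 d -0.12 -3.00 lift~10.2 mm
match 0.960 d -0.25 -3.00 lift~10.0 mm
18.2
```

```bash

python3 -m creep '[{"gripper":10,"x":0,"y":0,"z":-20,"twist":0},{"gripper":10,"x":0,"y":0,"z":-45,"twist":0},{"gripper":10,"x":0,"y":-15,"z":-65,"twist":0},{"gripper":10,"x":0,"y":-45,"z":-65,"twist":-4},{"gripper":10,"x":0,"y":-80,"z":-65,"twist":-10}]' | egrep 'pos|ft|gripper'
python3 -c "
from h import *
to(362,-364,60,47)"
```

```text
ee_pos: [363.2, -374.9, 112.2]
ft_force: [-0.3, 0.6, -2.7]
gripper_width: 16.7
gripper_force: 88.3
t 18.7 p [ 363.2 -374.9  112.2] yaw 45.4 | x 6.9 y -8.5 z 52.2 twist -1.6
```

```bash

python3 -m creep '[{"gripper":10,"x":4,"y":-5,"z":20,"twist":-1},{"gripper":10,"x":7,"y":-9,"z":45,"twist":-2},{"gripper":10,"x":7,"y":-9,"z":65,"twist":-2},{"gripper":10,"x":7,"y":-9,"z":75,"twist":-2},{"gripper":10,"x":7,"y":-9,"z":75,"twist":-2}]' | egrep 'pos|ft|gripper'
python3 -m creep '[{"gripper":21,"x":0,"y":0,"z":0,"twist":0},{"gripper":21,"x":0,"y":0,"z":0,"twist":0},{"gripper":21,"x":0,"y":0,"z":5,"twist":0},{"gripper":21,"x":0,"y":0,"z":10,"twist":0},{"gripper":21,"x":0,"y":0,"z":10,"twist":0}]' 20 | egrep 'pos|ft|gripper'
```

```text
ee_pos: [361.1, -363.1, 35.8]
ft_force: [-0.1, 0.4, -1.6]
gripper_width: 16.6
gripper_force: 88.3
ee_pos: [361.8, -363.2, 26.4]
ft_force: [1.2, -0.3, -2.3]
gripper_width: 17.8
gripper_force: 46.6
```

```bash

python3 -m creep '[{"gripper":21,"x":0,"y":0,"z":3,"twist":0},{"gripper":21,"x":0,"y":0,"z":6,"twist":0},{"gripper":21,"x":0,"y":0,"z":9,"twist":0},{"gripper":21,"x":0,"y":0,"z":9,"twist":0}]' 20 | egrep 'pos|ft|gripper'
python3 -c "
from h import *
widths();s=arm.sense();print(s['ft_force'],s['wrist_torque'])"
```

```text
ee_pos: [361.6, -363.3, 17.4]
ft_force: [0.1, -1.1, -0.7]
gripper_width: 18.3
gripper_force: 46.7
[(0, 0, None), (30, 45, np.float64(274.0)), (60, 44, np.float64(274.5)), (90, 43, np.float64(275.0)), (120, 43, np.float64(275.0)), (150, 41, np.float64(275.0)), (180, 40, np.float64(275.5)), (210, 40, np.float64(275.5))]
[-0.38710259 -0.53370735 -0.95416738] [-0.0529059   0.00407507 -0.00032837]
```

Tip is touching; lower the rest, release and back away.

```bash

python3 -m creep '[{"gripper":21,"x":0,"y":0,"z":3,"twist":0},{"gripper":21,"x":0,"y":0,"z":6,"twist":0},{"gripper":21,"x":0,"y":0,"z":8,"twist":0},{"gripper":21,"x":0,"y":0,"z":8,"twist":0}]' 20 | egrep 'pos|ft|gripper'
python3 -m creep '[{"gripper":50,"x":0,"y":0,"z":0,"twist":0},{"gripper":50,"x":0,"y":0,"z":0,"twist":0},{"gripper":50,"x":0,"y":0,"z":0,"twist":0},{"gripper":50,"x":0,"y":0,"z":-3,"twist":0},{"gripper":50,"x":0,"y":0,"z":-15,"twist":0}]' | egrep 'pos|ft|gripper'
python3 -m creep '[{"gripper":50,"x":0,"y":0,"z":-40,"twist":0},{"gripper":50,"x":0,"y":0,"z":-80,"twist":0},{"gripper":50,"x":0,"y":0,"z":-120,"twist":0},{"gripper":50,"x":20,"y":0,"z":-160,"twist":0},{"gripper":50,"x":60,"y":0,"z":-190,"twist":0}]' | egrep 'pos|ft|gripper'
python3 -m creep '[{"gripper":50,"x":40,"y":0,"z":0,"twist":0},{"gripper":50,"x":40,"y":0,"z":0,"twist":0},{"gripper":50,"x":40,"y":0,"z":0,"twist":0}]' | egrep 'pos|ft'
python3 -c "
from h import *
lift();cv2.imwrite('pics/w9.png',vision.read_camera('wrist')[:,:,::-1]);print(arm.sense()['t'])"
```

```text
ee_pos: [361.7, -363.3, 9.5]
ft_force: [-0.1, -0.8, 0.3]
gripper_width: 18.2
gripper_force: 46.8
ee_pos: [361.3, -362.8, 24.6]
ft_force: [0.0, 0.2, -0.3]
gripper_width: 42.6
gripper_force: 0.0
ee_pos: [401.1, -321.8, 218.3]
ft_force: [1.0, -0.3, 0.6]
gripper_width: 42.4
gripper_force: 0.0
ee_pos: [430.1, -289.2, 215.3]
ft_force: [-0.2, -0.5, -1.7]
match 0.994 d -0.25 -2.88 lift~9.9 mm
match 0.993 d -0.12 -3.00 lift~10.2 mm
match 0.960 d -0.38 -3.00 lift~10.0 mm
21.95
```

View pics/w9.png

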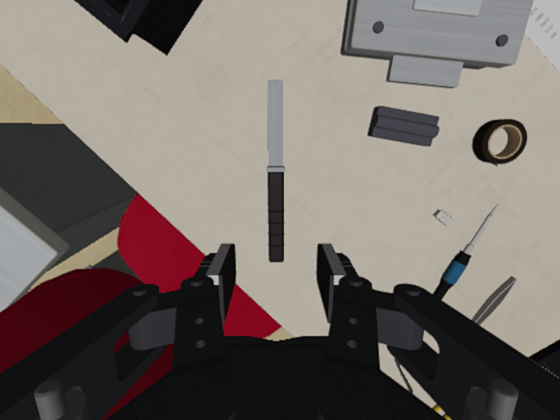

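The bar lies flat on the open bench, from its tip (275,80) to its butt (276,262), clear of the block at (404,126) and the press. The plate is still raised, so I'm handing in.

```bash
python3 -c "
from rig import sign_off
print(sign_off())"
```

```text
the job is handed in; nothing more can be done
None
```

The job is handed in: the plate stands about 10 mm off its bed (by the side camera), and the bar lies flat on the open bench, clear of the block and the press.

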